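# Touch-test the blue saddle and start the timer

## Robot

A 6-joint arm with a two-finger parallel gripper is mounted at the origin on the work surface. World frame = base frame: x ahead of the robot, y to its left, z up, the work surface at z = 0. Lengths are in m, angles in rad, forces in N, time in s.
With the tool pointing down it reaches from about 0.325 to 0.9 m from the base axis. Payload 6.1 kg.
Tool frame: the origin (TCP) lies at the very end of the fingers, on their centre line; the grasp point (between the pads) lies 19 mm behind it; z points along the fingers, y is the line along which they close (so a half turn about z gives the same grasp; the last joint's range is limited). The gripper opens to 87 mm and grips with 3 to 60 N. Pads are 19 mm wide; open, the fingers measure 117 mm over their backs; the gripper's body (75 mm by 190 mm) begins 51 mm behind the grasp point.
Start: joints at [1.152, 0.22, 1.526, -0, 1.395, -0.126], TCP at [0.18, 0.598, 0.223] pointing down, gripper open.
Joint ranges: [-2.98, 2.98], [-0.91, 2.08], [0.09, 2.57], [-1.24, 4.39], [0.2, 2.65], [-2.68, 2.68]. Speed limits (rad/s): [2.57, 2.57, 3.01, 3.14, 3.14, 3.14].

## Interface

Orientations are given as a unit quaternion [x, y, z, w].
In Python, from cell import get_state, get_image, get_calibration, finish_job gives the robot as it stands. The module is installed in compiled form; this text tells all that it offers.
- The arm moves only by the tool step_arm, never from a script. Its argument "series" is a list of rows, each a list of 3 entries, a list of its own where there are three numbers: the turn, a rotation vector about the tool's x, y, z in rad, then the shift along the tool's x, y, z in cm, then the finger opening in cm, from 0 to 8.7. A call has 1 to 12 rows; each row is the pose to reach, as a shift and turn from the pose commanded when the call began, along the tool's axes at that moment; what a row does not reach only later rows make up. A row lasts 1/10 s, in which the tool goes at most 50 mm and 8.59 degrees, less where a joint would pass 70% of its speed; a pose out of reach is approached as far as the arm can. A call with a gripper value outside its range is refused whole. The fingers move at their own pace and stop on an object; "force" is the grip in N (left out, the last holds). Time passes only in rows, so rows that repeat a pose let the fingers close. It gives the time, the measured TCP pose, the force, the opening and the grip force at its end, in the units of the state.
- get_state(): the state, without advancing time (a new reading comes with each control period).
- get_image(name): name is "scene" or "top" or "wrist"; returns the picture (384x512x3 uint8, red, green, blue); there is no depth.
- get_calibration(name): a dict with "vfov" (degrees; the focal length in pixels is half the picture's height over the tangent of half this angle, whatever the lens; pixels are square), "cx", "cy" (the principal point, pixels), "R" (3x3) and "t" (3): a world point X has camera coordinates R X + t. Camera axes: x right, y down, z forward; pixel columns grow to the right and rows downward; lengths in m; the calibration is good to about 2 mm. A picture is of the moment at which its call begins: read the wrist's pose just before it. get_calibration takes no time and is no camera call; for the wrist camera it gives the pose at the moment of the call.
- finish_job(): hands the job in; it is judged then, once.
The state is a dict: "time_s": time; "joint_positions": joint angles; "qd": joint speeds; "joint_torque": joint torques, N m; "tool_pos": TCP position; "ee_rot": TCP orientation; "wrist_force": force on the tool from outside, world axes, zero at the start; "moment": the same for the moment, N m; "finger_gap": finger opening in m; "grasp_force": force on a finger pad.
Only numpy, scipy, OpenCV 4.12 (cv2) and the standard library are available. Lean on these libraries where they do the work, as an engineer would, in place of code of your own. Each camera call takes 0.05 s, during which the arm holds its last target. There are 200 camera calls.

## Task

Feel whether the paint on the elephant's blue sprung saddle has set: with closed fingertips touch the top of that saddle lightly, touching the elephant nowhere else and without shifting it, then draw back and press the green button on the timer to start the wait for the next coat, and let it go. Do not touch the other figures or the red button, and leave everything else on the table where it is.

Things in the scene. Friction and masses are not known exactly. Their poses are not given: they have to be found in the camera images.
- blue_elephant: the figure to touch: a dark fired-clay elephant, loose, about 0.2 to 0.35 kg, standing on a clay base slab 104 x 56 x 8 mm that rests on the board. Origin under the slab, on the elephant's centre line, 4 mm behind the slab's centre; x points to its head and trunk (trunk end 77 mm ahead of the origin), y to its left, z up. Total height 86 mm; the top of the head is 70 mm high and starts 19 mm ahead of the origin. Apart from the saddle it is rigid.
- blue_elephant_hide: the bare dark clay of that elephant (legs, barrel, head, ears, trunk; same origin and axes as the figure), which is not to be touched. The barrel is 78 x 50 mm seen from above, its top at 76 mm, 10 mm below the top of the saddle.
- blue_elephant_saddle: its blue saddle, fixed on its back: a flat blue pad 46 x 46 x 12 mm on a small spring, with blue flaps down both flanks. It yields straight down by up to 5 mm (1.6 N per mm, 8 N in all) and springs back; the lightest touch is enough. Origin at the pad's centre, axes as the elephant's.
- blue_elephant_saddle_top (a point): centre of the flat top of the blue saddle, 14 mm behind and 86 mm above the elephant's origin (111 mm above the table); touch here, from above
- yellow_elephant: bystander: the same elephant with a yellow saddle, loose on the board; origin and axes as the blue one
- tortoise: bystander: a dark fired-clay tortoise with blue spots on its shell, on an equal base slab, 50 mm high, loose on the board; origin under the slab, x to its head
- board: wooden modelling board 240 (x) x 370 (y) x 25 mm, fixed on the table; origin at the centre of its underside. The three figures stand on it, about 115 mm apart along its y, in any order.
- timer: white timer box 110 (x) x 160 (y) x 45 mm with a dark display and two push buttons, fixed on the table to the left or right of the board; origin at the centre of its underside
- start_top (a point): centre of the top of the green round button (radius 16 mm) in its black housing on top of the timer, 18 mm towards -x and 40 mm towards +y from the timer's centre; it is pressed straight down
- start (a joint): travel of the green button, m: 0 is up, 0.006 is fully down; a spring returns it and about 5 N presses it fully down. It counts as pressed beyond 0.004.
- stop_top (a point): centre of the top of the red round button, like the green one, 80 mm from it towards the timer's -y
- stop (a joint): travel of the red button, m: 0 is up, 0.006 fully down; leave it up
- bowl: bystander: stainless steel bowl, rim radius 85 mm, 75 mm high, loose, on the side of the board where the timer is not; origin under its centre
- brush: bystander: paint brush about 190 mm long lying beyond the board; origin on the table under it
- stylus: bystander: blue ball stylus 150 mm long, 12 mm high, lying beyond the board; origin under its middle
- stick: bystander: flat wooden modelling stick 168 x 18 x 5 mm lying to the left beyond the board; origin under its middle
Not all that is in view belongs to the job. What is shaped like the blue_elephant but orange is not meant. What is shaped like the timer but turquoise is not meant.

How it is judged:
By the outcome, as a careful person would: the job done as asked, in the order asked, and still so for the second after the job is handed in, with the robot touching nothing.
It also fails if it takes over 38 s, if anything falls off the work surface, if the arm or the gripper's body presses on something with over 40 N, if the wrist force passes 120 N, or if a joint passes its speed limit or range.

## Working session

There is one attempt and no reset: what is moved stays moved. The work goes in short steps, Python scripts to look and compute and a tool call to move; the robot and the scene stay as the last step left them, time stands still between calls to the robot, and variables do not carry over. Pictures are saved under pics/ and viewed, at most 10 in all, crops included, and the job is handed in when it is done.

Besides the shell and the picture viewer there is one more tool, called in YAML: its name, and indented under it one key for each argument. step_arm: Moves the arm, as the interface text tells. Its arguments: {"type":"object","properties":{"series":{"type":"array"},"force":{"type":"number"}},"required":["series"]}

```bash
mkdir -p pics; cat > h.py <<'E'
import numpy as np, cv2
from cell import *
def K(c): 
    f=192/np.tan(np.radians(c["vfov"])/2); return f
def ray(c,u,v,z):
    R=np.array(c["R"]);t=np.array(c["t"]);f=K(c)
    d=R.T@np.array([(u-c["cx"])/f,(v-c["cy"])/f,1]);o=-R.T@t
    return o+d*(z-o[2])/d[2]
def proj(c,X):
    p=np.array(c["R"])@X+np.array(c["t"]);f=K(c)
    return p[:2]/p[2]*f+[c["cx"],c["cy"]]
E
python3 - <<'E'
from h import *
for n in("top","scene"):
    im=get_image(n);cv2.imwrite(f"pics/{n}raw.png",im[:,:,::-1]);cv2.imwrite(f"pics/{n}.png",cv2.resize(im[:,:,::-1],(800,600),interpolation=cv2.INTER_CUBIC))
    print(n,get_calibration(n))
print(get_state())
E
```

```text
top {'vfov': 50.33512504278383, 'cx': 259.7796307843723, 'cy': 186.32631042844508, 'R': array([[-0.00317207, -0.99997629,  0.0061114 ],
       [-0.99701801,  0.00269135, -0.07712226],
       [ 0.07710399, -0.00633781, -0.99700291]]), 't': array([-0.00839526,  0.54508364,  1.20981393])}
scene {'vfov': 42.96297800086971, 'cx': 249.63117755796537, 'cy': 199.6757505787156, 'R': array([[ 0.56951968,  0.82189321, -0.01178521],
       [ 0.52349502, -0.37372803, -0.76568944],
       [-0.63371942,  0.4299057 , -0.64310247]]), 't': array([-0.31196735, -0.22304597,  1.66988714])}
{'time_s': 0.1, 'joint_positions': array([ 1.15190215e+00,  2.21136547e-01,  1.52751228e+00, -2.65452511e-05,
        1.39467687e+00, -1.26085617e-01]), 'qd': array([ 3.36351873e-04, -2.34006492e-03, -1.91134900e-03,  1.27907972e-03,
        3.73316685e-04, -8.09792280e-05]), 'joint_torque': array([-5.64885104e-04, -4.95951784e+01, -3.88519979e+01,  7.01191532e-02,
        5.14853897e-02, -4.64906535e-06]), 'tool_pos': array([0.18017617, 0.59788265, 0.22154503]), 'ee_rot': array([ 1.45879462e-01,  9.89301992e-01, -8.38068259e-04, -2.20624477e-04]), 'wrist_force': array([-0.19421416, -0.00347417, -0.9781066 ]), 'moment': array([-0.01079525, -0.04805126, -0.02835091]), 'grasp_force': 0.0, 'finger_gap': 0.08697039000048495}
```

View pics/top.png

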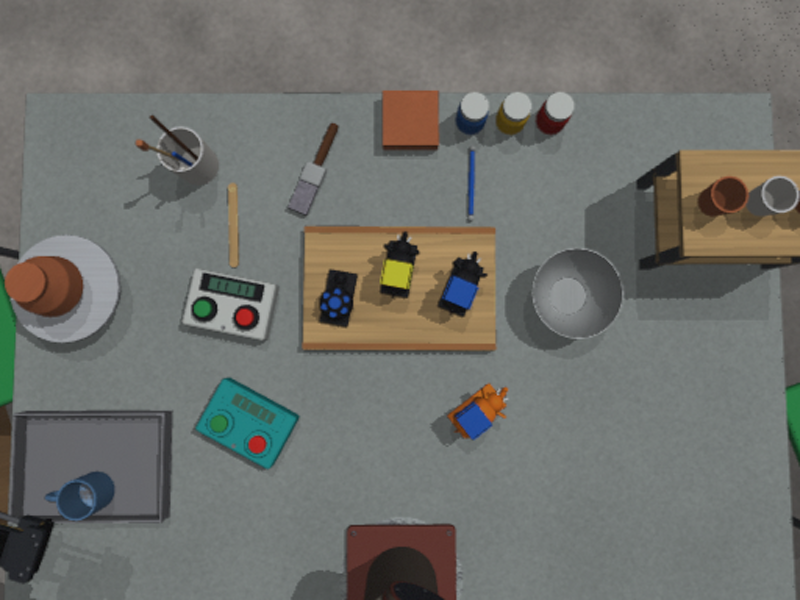

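View pics/scene.png

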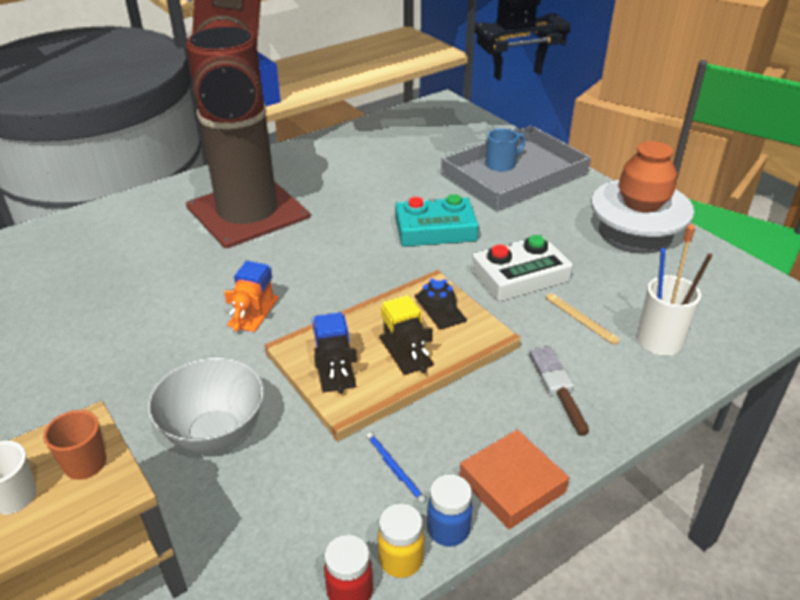

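The top view shows the blue elephant at about (461,290) on the board, with the orange decoy nearer the robot. The green button is at (203,308) on the white timer. The scene view agrees. I'll enlarge both targets next.

```bash
python3 - <<'E'
from h import *
a=cv2.imread("pics/topraw.png")
l=cv2.resize(a[140:240,275:325],None,fx=6,fy=6,interpolation=cv2.INTER_CUBIC)
r=cv2.resize(a[160:230,110:185],None,fx=6,fy=6,interpolation=cv2.INTER_CUBIC)
o=np.zeros((600,760,3),np.uint8);o[:600,:300]=l;o[:420,305:755]=r
cv2.imwrite("pics/crop.png",o)
c=get_calibration("top")
hsv=cv2.cvtColor(a,cv2.COLOR_BGR2HSV)
def blob(lo,hi,box,z):
    m=cv2.inRange(hsv,lo,hi);k=np.zeros_like(m);x0,y0,x1,y1=box;k[y0:y1,x0:x1]=m[y0:y1,x0:x1]
    n,_,s,ce=cv2.connectedComponentsWithStats(k);i=1+np.argmax(s[1:,4])
    print(s[i],ce[i],ray(c,*ce[i],z));return (_==i)
m=blob((105,120,120),(125,255,255),(275,140,325,240),.111)
print(cv2.minAreaRect(np.argwhere(m)[:,::-1].astype(np.float32)))
blob((50,100,50),(80,255,255),(110,160,150,230),.055)
blob((0,150,80),(8,255,255),(140,160,185,230),.055)
for u,v in((304,227),(495,227),(496,350),(303,350)): print(ray(c,u*.64,v*.64,.025))
E
```

```text
[285 177  21  20 259] [294.67567568 186.81081081] [ 0.5364821  -0.10687818  0.111     ]
((294.965576171875, 186.913818359375), (16.93853187561035, 15.625467300415039), 23.198591232299805)
[124 192  12  11 109] [129.21100917 196.93577982] [0.51241641 0.37125282 0.055     ]
[151 198  11  10  96] [156.10416667 202.5       ] [0.49595291 0.29264783 0.055     ]
[0.66974691 0.18680974 0.025     ]
[ 0.66897867 -0.18307195  0.025     ]
[ 0.43153628 -0.18167251  0.025     ]
[0.4327375  0.18655128 0.025     ]
```

View pics/crop.png

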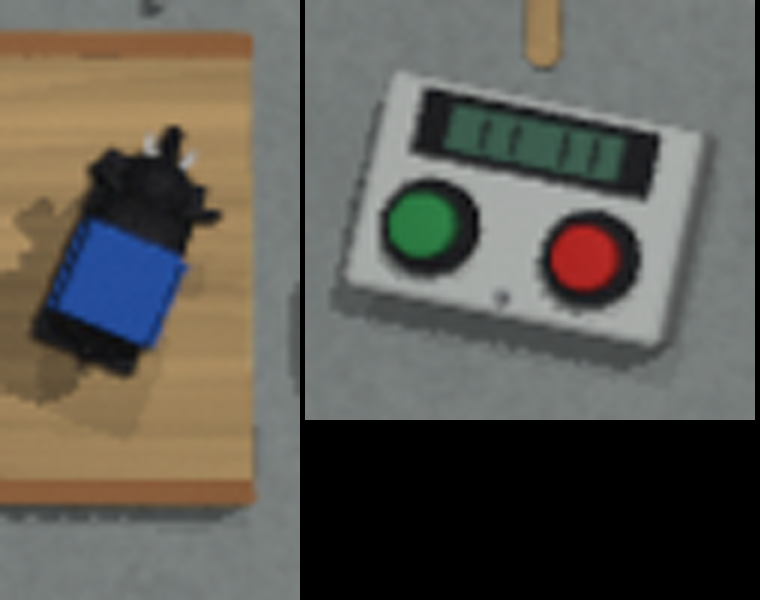

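The crop shows the pad's corners at about (97,220), (188,263), (152,348) and (60,308), so its centre is at crop (124,285) and it heads about -23°. The board measures 238 x 370 mm and the button spacing 80 mm, both as given. Next I'll cross-check the saddle and green button in the scene view and work out the first move.

```bash
cat >> h.py <<'E'
from scipy.spatial.transform import Rotation as Ro
def to(X):
    s=get_state(); return np.round(Ro.from_quat(s["ee_rot"]).inv().apply(np.array(X)-s["tool_pos"])*100,2)
E
python3 - <<'E'
from h import *
t=get_calibration("top");c=get_calibration("scene")
a=cv2.imread("pics/sceneraw.png");S=np.array([.535,-.109,.111]);h=-.40
e=np.array([np.cos(h),np.sin(h),0]);f=np.array([-e[1],e[0],0])
o=cv2.resize(a[150:260,190:370],None,fx=4,fy=4,interpolation=cv2.INTER_CUBIC)
P=[S+.023*(i*e+j*f) for i,j in((1,1),(1,-1),(-1,-1),(-1,1))]
G=[np.array([.5124+.016*np.cos(q),.3713+.016*np.sin(q),.06]) for q in np.linspace(0,6.2,24)]
for Q,off in((P,(190,150)),(G,(190,150))):
    p=np.array([(proj(c,x)-off)*4 for x in Q]).astype(int);cv2.polylines(o,[p],True,(255,255,255),1)
    print(p[0])
w=cv2.resize(a[195:260,190:240],None,fx=6,fy=6,interpolation=cv2.INTER_CUBIC)
cv2.polylines(w,[np.array([(proj(c,x)-(190,195))*6 for x in P]).astype(int)],True,(255,255,255),1)
g=cv2.resize(a[140:175,325:365],None,fx=6,fy=6,interpolation=cv2.INTER_CUBIC)
cv2.polylines(g,[np.array([(proj(c,x)-(325,140))*6 for x in G]).astype(int)],True,(255,255,255),1)
k=np.zeros((390,550,3),np.uint8);k[:,:300]=w;k[:210,305:545]=g
cv2.imwrite("pics/chk.png",k)
print(to([.535,-.109,.20]), get_state()["tool_pos"])
E
```

```text
[123 237]
[631  22]
[-54.38 -57.43   2.24] [0.18017617 0.59788265 0.22154503]
```

View pics/chk.png

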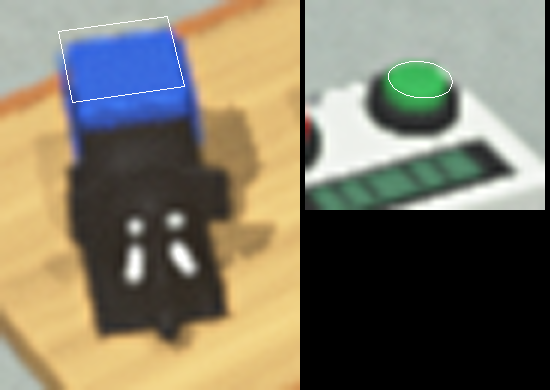

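The predicted outlines fit within about 1 px; the scene view suggests the saddle is 2–3 mm further in +x. I'll move above it with the fingers closing.

step_arm:
  series:
    - [[0,0,0.1],[-54.6,-57.4,2],0]
    - [[0,0,0.1],[-54.6,-57.4,2],0]
    - [[0,0,0.1],[-54.6,-57.4,2],0]
    - [[0,0,0.1],[-54.6,-57.4,2],0]
    - [[0,0,0.1],[-54.6,-57.4,2],0]
    - [[0,0,0.1],[-54.6,-57.4,2],0]
    - [[0,0,0.1],[-54.6,-57.4,2],0]
    - [[0,0,0.1],[-54.6,-57.4,2],0]
    - [[0,0,0.1],[-54.6,-57.4,2],0]
    - [[0,0,0.1],[-54.6,-57.4,2],0]
    - [[0,0,0.1],[-54.6,-57.4,2],0]
    - [[0,0,0.1],[-54.6,-57.4,2],0]
  force: 10

```text
time_s: 1.3
tool_pos: [0.4511, 0.061, 0.2073]
ee_rot: [0.195, 0.981, 0.0, 0.0]
wrist_force: [1.1, 1.4, -0.9]
finger_gap: 0.0025
grasp_force: 0.0
```

```bash
python3 - <<'E'
from h import *
s=get_state();print(s["time_s"],s["tool_pos"],s["ee_rot"],s["wrist_force"],s["finger_gap"],to([.537,-.109,.20]))
E
```

```text
1.3 [0.45108645 0.06096721 0.20728513] [1.95232421e-01 9.80756991e-01 1.13392844e-04 1.11883146e-04] [ 1.1366219   1.40241975 -0.9108866 ] 0.0025293032804621406 [-14.45 -12.41   0.73]
```

step_arm:
  series:
    - [[0,0,0],[-4.5,-4,0.5],0]
    - [[0,0,0],[-9,-8,1],0]
    - [[0,0,0],[-13,-11.5,1],0]
    - [[0,0,0],[-13.5,-11.8,1],0]
    - [[0,0,0],[-13.5,-11.8,1],0]
    - [[0,0,0],[-13.5,-11.8,1],0]
    - [[0,0,0],[-13.5,-11.8,1],0]

```text
time_s: 2.0
tool_pos: [0.5297, -0.0967, 0.197]
ee_rot: [0.195, 0.981, 0.0, -0.001]
wrist_force: [-0.5, 0.8, 0.3]
finger_gap: 0.0004
grasp_force: 0.0
```

```bash
python3 - <<'E'
from h import *
c=get_calibration("wrist");s=get_state();a=get_image("wrist")[:,:,::-1].copy()
print(s["time_s"],s["tool_pos"],s["ee_rot"],s["wrist_force"],to([.537,-.109,.15]))
print(proj(c,s["tool_pos"]), c)
S=np.array([.537,-.109,.111]);h=-.40
e=np.array([np.cos(h),np.sin(h),0]);f=np.array([-e[1],e[0],0])
P=[S+.023*(i*e+j*f) for i,j in((1,1),(1,-1),(-1,-1),(-1,1))]
a=cv2.resize(a,(800,600))
cv2.polylines(a,[np.array([proj(c,x)*1.5625 for x in P]).astype(int)],True,(255,255,255),1)
cv2.imwrite("pics/w1.png",a)
E
```

```text
2.0 [ 0.52965494 -0.0966531   0.19698485] [ 1.94764664e-01  9.80849793e-01  2.54120033e-04 -5.86963945e-04] [-0.49881642  0.77676739  0.29060432] [-1.15 -0.88  4.72]
[253.57401442 246.09155012] {'vfov': 60.176885974716534, 'cx': 254.41323761983702, 'cy': 195.08372512901906, 'R': array([[ 3.81657298e-01,  9.24303867e-01, -2.61074981e-04],
       [ 8.92654834e-01, -3.68515684e-01,  2.59544867e-01],
       [ 2.39802114e-01, -9.92902427e-02, -9.65731015e-01]]), 't': array([-0.11320074, -0.53265922,  0.22827938])}
```

View pics/w1.png

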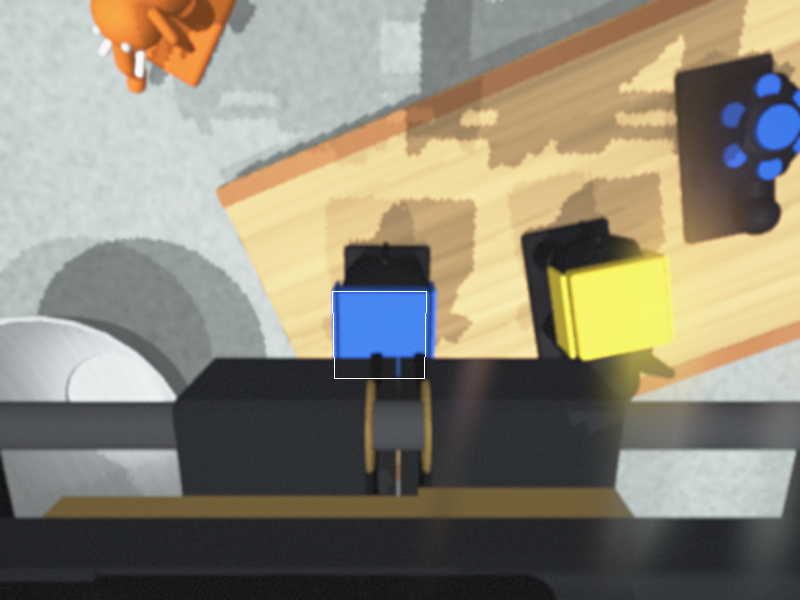

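In the wrist view the pad top spans about 337–432 px across, with its rear edge at 287. That matches the prediction within 3 mm, giving a refined centre of (0.536, -0.106). I'll centre over it and descend to about 15 mm above.

step_arm:
  series:
    - [[0,0,0],[-0.9,-0.6,1],0]
    - [[0,0,0],[-0.9,-0.6,3],0]
    - [[0,0,0],[-0.9,-0.6,5],0]
    - [[0,0,0],[-0.9,-0.6,6.5],0]
    - [[0,0,0],[-0.9,-0.6,7],0]
    - [[0,0,0],[-0.9,-0.6,7],0]
    - [[0,0,0],[-0.9,-0.6,7],0]
    - [[0,0,0],[-0.9,-0.6,7],0]

```text
time_s: 2.85
tool_pos: [0.5372, -0.107, 0.1286]
ee_rot: [0.195, 0.981, -0.0, 0.001]
wrist_force: [0.8, 0.5, 0.3]
finger_gap: 0.0001
grasp_force: 0.0
```

```bash
python3 - <<'E'
from h import *
s=get_state();print(s["time_s"],s["tool_pos"],s["wrist_force"],to([.536,-.106,.111]))
a=get_image("scene")[:,:,::-1]
cv2.imwrite("pics/s2.png",cv2.resize(a[150:260,170:290],None,fx=5,fy=5,interpolation=cv2.INTER_CUBIC))
print(get_state()["wrist_force"])
E
```

```text
2.85 [ 0.53716085 -0.10696134  0.12856512] [0.78980559 0.51310304 0.33705487] [0.15 0.04 1.76]
[-0.16185229  0.82678615  0.45339857]
```

View pics/s2.png

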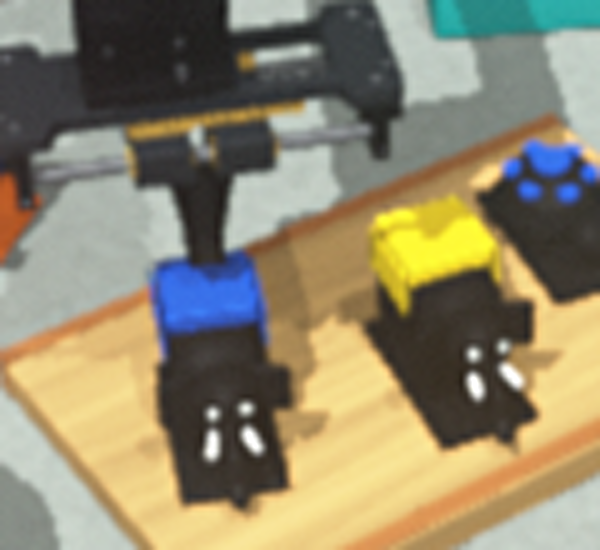

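The tips are centred across the pad and still about 17 mm above it. I'll descend most of the way, then feel for contact.

step_arm:
  series:
    - [[0,0,0],[0.1,0,0.5],0]
    - [[0,0,0],[0.1,0,1],0]
    - [[0,0,0],[0.1,0,1.3],0]
    - [[0,0,0],[0.1,0,1.5],0]
    - [[0,0,0],[0.1,0,1.6],0]
    - [[0,0,0],[0.1,0,1.6],0]
    - [[0,0,0],[0.1,0,1.6],0]

```text
time_s: 3.6
tool_pos: [0.5355, -0.1064, 0.1115]
ee_rot: [0.195, 0.981, -0.0, 0.0]
wrist_force: [-0.4, -0.0, 0.1]
finger_gap: 0.0003
grasp_force: 0.0
```

step_arm:
  series:
    - [[0,0,0],[0,0,0.1],0]
    - [[0,0,0],[0,0,0.2],0]
    - [[0,0,0],[0,0,0.2],0]
    - [[0,0,0],[0,0,0.2],0]

```text
time_s: 4.0
tool_pos: [0.5357, -0.1064, 0.1098]
ee_rot: [0.195, 0.981, -0.0, 0.0]
wrist_force: [0.0, 0.2, 2.8]
finger_gap: 0.0005
grasp_force: 1.2
```

step_arm:
  series:
    - [[0,0,0],[0,0,0.03],0]
    - [[0,0,0],[0,0,0.03],0]

```text
time_s: 4.2
tool_pos: [0.5357, -0.1064, 0.1094]
ee_rot: [0.195, 0.981, -0.0, 0.0]
wrist_force: [-0.7, -0.0, 3.7]
finger_gap: 0.0004
grasp_force: 1.6
```

The contact is confirmed at about 3 N. I'll draw back straight up.

step_arm:
  series:
    - [[0,0,0],[0,0,-0.3],0]
    - [[0,0,0],[0,0,-1],0]
    - [[0,0,0],[0,0,-3],0]
    - [[0,0,0],[0,0,-6],0]
    - [[0,0,0],[0,0,-9],0]
    - [[0,0,0],[0,0,-10],0]
    - [[0,0,0],[0,0,-10],0]
    - [[0,0,0],[0,0,-10],0]

```text
time_s: 5.0
tool_pos: [0.5347, -0.1061, 0.2079]
ee_rot: [0.195, 0.981, 0.0, -0.001]
wrist_force: [-0.2, 0.4, -0.5]
finger_gap: 0.0007
grasp_force: 0.0
```

```bash
python3 - <<'E'
from h import *
s=get_state();print(s["time_s"],s["tool_pos"],s["wrist_force"],to([.512,.371,.20]))
a=cv2.imread("pics/topraw.png");b=get_image("scene")[:,:,::-1]
a=cv2.imread("pics/sceneraw.png")
d=cv2.absdiff(a,b)[200:255,195:235];print(d.mean(),d.max())
E
```

```text
5.0 [ 0.53473439 -0.10611491  0.20785135] [-0.21478503  0.40170552 -0.54839047] [20.36 43.21  0.81]
8.455 90
```

step_arm:
  series:
    - [[0,0,0],[2,4,0],0]
    - [[0,0,0],[4,8.5,0],0]
    - [[0,0,0],[6,13,0],0]
    - [[0,0,0],[8,17.5,0],0]
    - [[0,0,0],[10,22,0],0]
    - [[0,0,0],[12.5,26.5,0],0]
    - [[0,0,0],[14.5,31,0],0]
    - [[0,0,0],[16.5,35.5,0],0]
    - [[0,0,0],[18.5,39.5,0],0]
    - [[0,0,0],[20.4,43.2,0],0]
    - [[0,0,0],[20.4,43.2,0],0]
    - [[0,0,0],[20.4,43.2,0],0]

```text
time_s: 6.25
tool_pos: [0.5109, 0.3711, 0.2066]
ee_rot: [0.194, 0.981, -0.001, -0.001]
wrist_force: [-0.6, 0.2, 0.8]
finger_gap: 0.0006
grasp_force: 0.0
```

```bash
python3 - <<'E'
from h import *
c=get_calibration("wrist");s=get_state();a=get_image("wrist")[:,:,::-1]
print(s["time_s"],s["tool_pos"],s["wrist_force"],to([.512,.371,.09]))
a=cv2.resize(a,(800,600))
for X in([.5124,.3713,.058],[.496,.2926,.058]):
    G=[np.array(X)+.016*np.array([np.cos(q),np.sin(q),0]) for q in np.linspace(0,6.2,24)]
    cv2.polylines(a,[np.array([proj(c,x)*1.5625 for x in G]).astype(int)],True,(255,255,255),1)
cv2.imwrite("pics/w2.png",a)
E
```

```text
6.25 [0.51093677 0.37106762 0.20663849] [-0.61149939  0.22695176  0.81916639] [-0.04  0.14 11.71]
```

View pics/w2.png

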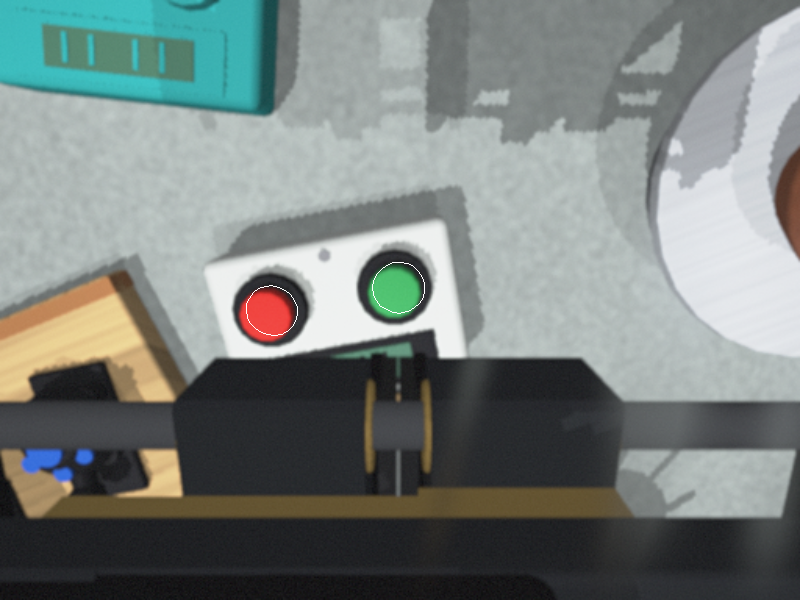

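The green button's centre is at (396,292), against a prediction of (398,288), so about 2 mm more along -tool x. I'll descend over it.

step_arm:
  series:
    - [[0,0,0],[-0.2,0,3],0]
    - [[0,0,0],[-0.2,0,7],0]
    - [[0,0,0],[-0.2,0,11],0]
    - [[0,0,0],[-0.2,0,12.5],0]
    - [[0,0,0],[-0.2,0,13.2],0]
    - [[0,0,0],[-0.2,0,13.2],0]
    - [[0,0,0],[-0.2,0,13.2],0]

```text
time_s: 7.0
tool_pos: [0.5157, 0.3705, 0.0794]
ee_rot: [0.195, 0.981, 0.001, 0.001]
wrist_force: [0.3, 0.2, 0.6]
finger_gap: 0.0006
grasp_force: 0.0
```

```bash
python3 - <<'E'
from h import *
s=get_state();print(s["time_s"],s["tool_pos"],s["wrist_force"],to([.5135,.370,.06]))
a=get_image("scene")[:,:,::-1]
o=np.zeros((490,800,3),np.uint8)
o[:490,:455]=cv2.resize(a[110:180,305:370],None,fx=7,fy=7,interpolation=cv2.INTER_CUBIC)
o[:390,470:800]=cv2.resize(a[190:255,180:235],None,fx=6,fy=6,interpolation=cv2.INTER_CUBIC)
cv2.imwrite("pics/s3.png",o)
E
```

```text
7.0 [0.51570068 0.37053537 0.07935801] [0.34166439 0.15235568 0.59953927] [ 0.19 -0.14  1.94]
```

View pics/s3.png

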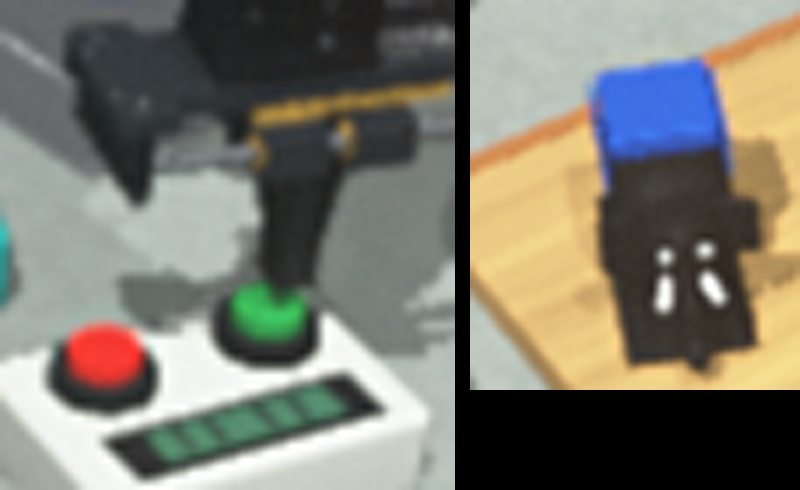

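```bash
python3 - <<'E'
from h import *
from scipy.optimize import least_squares
c=get_calibration("scene");t=get_calibration("top");s=get_state()
cr=lambda X:(proj(c,np.array(X))-(305,110))*7
print("tcp in crop",cr(s["tool_pos"]),"pred button",cr([.5124,.3713,.06]),cr([.5124,.3713,.07]),"red",cr([.496,.2926,.06]))
a=cv2.imread("pics/sceneraw.png");hsv=cv2.cvtColor(a,cv2.COLOR_BGR2HSV)
for nm,lo,hi,top in(("g",(50,100,50),(80,255,255),(129.2,196.9)),("r",(0,150,80),(8,255,255),(156.1,202.5))):
    m=cv2.inRange(hsv,lo,hi);m[:140]=0;m[175:]=0;m[:,:305]=0;m[:,360:]=0
    n,l,st,ce=cv2.connectedComponentsWithStats(m);i=1+np.argmax(st[1:,4])
    r=least_squares(lambda X:np.r_[proj(c,X)-ce[i],proj(t,X)-top],[.51,.35,.06])
    print(nm,st[i],ce[i],r.x,r.fun)
E
```

```text
tcp in crop [284.49610663 268.66818919] pred button [274.66506149 302.76652545] [277.30686363 283.42143065] red [110.20416834 346.78670226]
g [338 150  11   9  74] [342.97297297 154.21621622] [0.51153333 0.36945397 0.05713071] [ 0.50457607 -0.10445433  0.394826    0.29947372]
r [314 157  12   8  73] [319.43835616 160.53424658] [0.49494947 0.29090448 0.05684797] [ 0.54833538 -0.09543468  0.44165833  0.31907098]
```

step_arm:
  series:
    - [[0,0,0],[0,0,0],0]
    - [[0,0,0],[0,0,0],0]

```text
time_s: 7.25
tool_pos: [0.5149, 0.3706, 0.0785]
ee_rot: [0.195, 0.981, 0.001, 0.001]
wrist_force: [-0.3, 0.1, 0.3]
finger_gap: 0.0004
grasp_force: 0.0
```

step_arm:
  series:
    - [[0,0,0],[0.2,-0.1,0.5],0]
    - [[0,0,0],[0.2,-0.1,1],0]
    - [[0,0,0],[0.2,-0.1,1.4],0]
    - [[0,0,0],[0.2,-0.1,1.7],0]
    - [[0,0,0],[0.2,-0.1,1.7],0]
    - [[0,0,0],[0.2,-0.1,1.7],0]

```text
time_s: 7.85
tool_pos: [0.5118, 0.3701, 0.0613]
ee_rot: [0.195, 0.981, -0.0, -0.0]
wrist_force: [-4.9, -2.4, 10.7]
finger_gap: 0.0007
grasp_force: 5.3
```

```bash
python3 - <<'E'
from h import *
s=get_state();a=get_image("scene")[:,:,::-1]
print(s["tool_pos"],s["wrist_force"],s["moment"],get_state()["wrist_force"])
b=cv2.imread("pics/sceneraw.png")
f=lambda a:cv2.resize(a[120:180,320:365],None,fx=8,fy=8,interpolation=cv2.INTER_CUBIC)
cv2.imwrite("pics/s4.png",np.hstack([f(b),f(a)]))
c=get_calibration("scene");print((proj(c,s["tool_pos"])-(320,120))*8+[360,0])
E
```

```text
[0.51180513 0.37013697 0.06132627] [-4.85350552 -2.43237186 10.65515904] [-0.35793832  0.79882599 -0.01865729] [-4.31552167 -2.34794875 10.51932114]
[550.91666433 263.39471614]
```

View pics/s4.png

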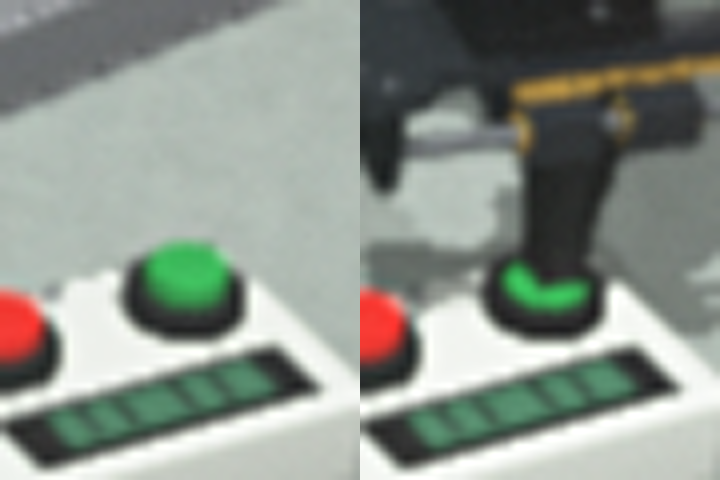

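In the right-hand view the button's side is gone and its top sits flush with the housing, so it is down. I'll push slightly more to confirm it has bottomed out, well under the limits.

step_arm:
  series:
    - [[0,0,0],[0,0,0.1],0]
    - [[0,0,0],[0,0,0.2],0]
    - [[0,0,0],[0,0,0.2],0]

```text
time_s: 8.2
tool_pos: [0.5119, 0.3702, 0.0611]
ee_rot: [0.195, 0.981, -0.0, -0.0]
wrist_force: [-8.8, -5.1, 21.0]
finger_gap: 0.0003
grasp_force: 10.6
```

It stalls hard at 0.061. On the way up I'll check the spring's force against height, which shows the true travel.

step_arm:
  series:
    - [[0,0,0],[0,0,-0.3],0]
    - [[0,0,0],[0,0,-0.6],0]
    - [[0,0,0],[0,0,-0.6],0]
    - [[0,0,0],[0,0,-0.6],0]

```text
time_s: 8.6
tool_pos: [0.512, 0.3702, 0.064]
ee_rot: [0.195, 0.981, 0.0, 0.0]
wrist_force: [-1.4, 0.7, 3.4]
finger_gap: 0.0006
grasp_force: 1.6
```

The force is 3.4 N at 3 mm above the stop, so the spring is pushing back and the button was fully pressed. I'll release it and withdraw.

step_arm:
  series:
    - [[0,0,0],[0,0,-0.5],0]
    - [[0,0,0],[0,0,-2],0]
    - [[0,0,0],[0,0,-5],0]
    - [[0,0,0],[0,0,-9],0]
    - [[0,0,0],[0,0,-12],0]
    - [[0,0,0],[0,0,-14],0]
    - [[0,0,0],[0,0,-14],0]
    - [[0,0,0],[0,0,-14],0]
    - [[0,0,0],[0,0,-14],0]

```text
time_s: 9.5
tool_pos: [0.5109, 0.3693, 0.2021]
ee_rot: [0.195, 0.981, -0.001, -0.001]
wrist_force: [-0.6, -0.4, 0.1]
finger_gap: 0.0001
grasp_force: 0.0
```

```bash
python3 - <<'E'
from h import *
s=get_state();a=get_image("scene")[:,:,::-1]
print(s["time_s"],s["tool_pos"],s["wrist_force"])
cv2.imwrite("pics/s5.png",cv2.resize(a[130:290,150:390],None,fx=3.3,fy=3.3,interpolation=cv2.INTER_CUBIC))
E
```

```text
9.5 [0.51094328 0.36930807 0.20208259] [-0.58800515 -0.38381708  0.13392387]
```

View pics/s5.png

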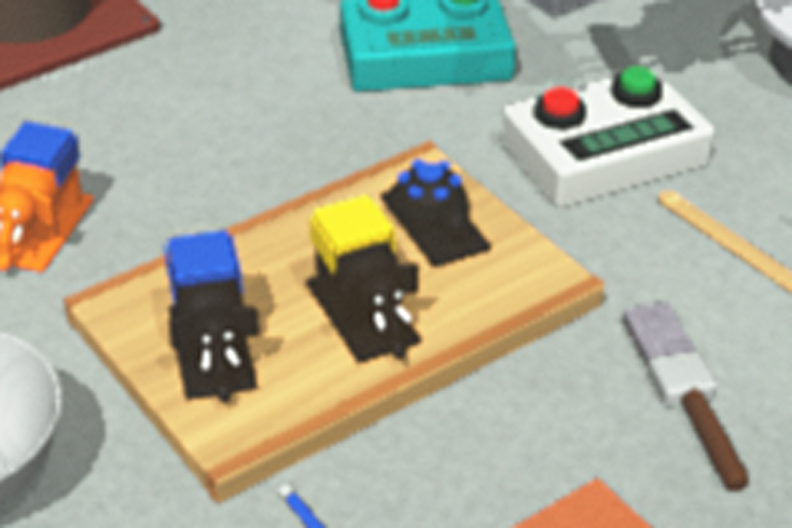

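The green button at (637,82) is up again, and the figures stand as they did at the start. The arm is clear of everything.

```bash
python3 -c "from cell import finish_job; print(finish_job())"
```

```text
the job is handed in; nothing more can be done
None
```

I touched the blue elephant's saddle lightly (about 3–4 N), then fully pressed and released the green button. In the last picture nothing else had visibly moved, and I handed the job in at about 9.5 s.

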